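# Power down the hallway bench, all but the red switch

### The arm

A 7-joint arm with a two-finger parallel gripper is mounted at the origin on the work surface. World frame = base frame: x ahead of the robot, y to its left, z up, the work surface at z = 0. Lengths are in m, angles in rad, forces in N, time in s.
With the tool pointing down it reaches from about 0.4 to 0.85 m from the base axis. Payload 10.4 kg.
Tool frame: the origin (TCP) lies between the finger pads, 19 mm behind the fingertips; this is the grasp point; z points along the fingers, y is the line along which they close (so a half turn about z gives the same grasp; the last joint's range is limited). The gripper opens to 87 mm and grips with 3 to 60 N. Pads are 19 mm wide; open, the fingers measure 117 mm over their backs; the gripper's body (75 mm by 190 mm) begins 51 mm behind the grasp point.
Start: joints at [1.326, 0.332, -0.065, 1.46, 0.022, 1.35, -0.088], TCP at [0.138, -0.61, 0.241] pointing down, gripper open.
Joint ranges: [-2.6, 2.6], [-0.5, 2.12], [-1.47, 1.34], [0.16, 2.42], [-1.27, 4.41], [0.06, 2.06], [-2.6, 2.6]. Speed limits (rad/s): [2.22, 2.22, 2.79, 2.79, 3.14, 3.14, 3.14].

### API

Orientations are given as a unit quaternion [x, y, z, w].
In Python, from bench import status, vision, job, spotter gives the robot as it stands. The module is installed in compiled form; this text tells all that it offers.
- The arm moves only by the tool play_rows, never from a script. Its argument "series" is a list of rows, each a list of 6 numbers: the shift along the tool's x, y, z each as a share of 150 mm, from -1 to 1, then the turn, a rotation vector about the tool's x, y, z each as a share of 30 degrees, from -1 to 1. In form: [[x, y, z, ax, ay, az], ...]. A call has 1 to 5 rows; each row is the pose to reach, as a shift and turn from the pose commanded when the call began, along the tool's axes at that moment; what a row does not reach only later rows make up. A row lasts 1/10 s, in which the tool goes at most 50 mm and 8.59 degrees, less where a joint would pass 70% of its speed; a pose out of reach is approached as far as the arm can. A call with a number of a shift or a turn outside -1 to 1 is refused whole. A call with a gripper value outside its range is refused whole. "fingers" is the opening, from -1 (shut) to 1 (fully open), set as the call begins (left out, the last holds). The fingers move at their own pace and stop on an object; "squeeze" is the grip in N (left out, the last holds). Time passes only in rows, so rows that repeat a pose let the fingers close. It gives the time, the measured TCP pose, the force, the opening and the grip force at its end, in the units of the state.
- status.read_state(): the state, without advancing time (a new reading comes with each control period).
- vision.camera(name): name is "side" or "top" or "wrist"; returns the picture (480x640x3 uint8, blue, green, red); there is no depth.
- vision.calibration(name): a dict with "fx", "fy", "cx", "cy" (pixels), "rvec" (rotation vector, rad) and "tvec" (3), from world to camera coordinates, as OpenCV has them; the wrist camera has in their place "T_tool_cam" (4x4, takes a point from camera to tool coordinates, whose origin is the TCP and whose axes are the flange's). Camera axes: x right, y down, z forward; pixel columns grow to the right and rows downward; lengths in m; the calibration is good to about 2 mm. A picture is of the moment at which its call begins: read the wrist's pose just before it. calibration takes no time and is no camera call.
- job.close_job(): hands the job in; it is judged then, once.
Trained networks look in the newest picture that a camera, given by its name, has taken for a name from the list of things; names that differ only in an ending like _2 or _b are one class to them, and where a whole thing is asked for, a point or a joint stands for the part that bears it (a point fixed in the world has none). Each returns a list of dicts, best first, with "conf" (0 to 1); they miss things now and then, are a little off and sometimes report something else, mostly with a low value. They report only what shows in the picture. A call takes as long as a camera call.
- spotter.boxes_of(camera, name): "point" ([x, y, z] in m, in world coordinates, good to about 4 mm: the middle of the surface that is visible of it).
- spotter.regions_of(camera, name): "pixels" (480x640 bool, what is visible of it).
The state is a dict: "time": time; "joint_positions": joint angles; "joint_vel": joint speeds; "joint_torque": joint torques, N m; "ee_pos": TCP position; "eef_rot": TCP orientation; "ft_force": force on the tool from outside, world axes, zero at the start; "torque": the same for the moment, N m; "width": finger opening in m; "grip_force": force on a finger pad.
Only numpy, scipy, OpenCV 4.12 (cv2) and the standard library are available. Lean on these libraries where they do the work, as an engineer would, in place of code of your own. Each camera call takes 0.05 s, during which the arm holds its last target. There are 200 camera calls.

### The job

Switch off the four blue paddle toggles of the power strip in one fingertip drag along the row, without lifting away before the last one is over, and leave the red one on. Then swing the clear hinged cover fully shut over the strip. Leave the two jars and the tea strainer where they are.

Things in the scene. Friction and masses are not known exactly. Their poses are not given: they have to be found in the camera images.
- bank: Power strip box fixed to the bench: white base 120 (x) x 420 (y) x 30 mm high, a clear wall 4 mm thick along each long side up to 95 mm above the bench, short ends open. Origin: centre of the underside; x across (away from the robot at yaw 0), y along the row, z up. Five paddle toggles stand at x = 0, y = -150, -75, 0, 75, 150 mm; red is at either end (y = -150 or 150), the other four are blue.
- row_mid (a point): Middle of the toggle row, at pivot height (30 mm above the bench). Each toggle: paddle 28 mm wide, ending 45 mm from its pivot in a round bar 14 mm thick, 42 mm long (along x). Top of the bar above the bench: 80 mm on, 82 upright, 63 off; so a fingertip drawn towards +y with its end 66 to 76 mm up turns each over and passes above those already off. All start on.
- red_tip (a point): centre of the tip bar of the red toggle; tells at which end of the row it is
- blue_4_tip (a point): centre of the tip bar of the blue toggle at the other end of the row from the red one
- blue_1 (a joint): blue toggle at bank y = -75 mm, rad. 0 = on: the paddle stands leaning 17 deg towards the bank's -y end; 0.3 = upright; 1.25 = off: it lies over 54 deg towards the bank's +y end. Snaps: pushed past upright it drops over to off by itself (under 1 N at the tip); let go before upright it falls back to on.
- blue_2 (a joint): blue toggle at bank y = 0, same values
- blue_3 (a joint): blue toggle at bank y = +75 mm, same values
- blue_4 (a joint): blue toggle at the other end of the row from the red one, same values
- red (a joint): red toggle, same values; must stay on
- cover (a joint): Clear cover with orange frame, angle in rad: 0 = shut (level over the box), grows as it opens; starts 2.1 to 2.45, leaning away beyond the box. Flat plate 122 deep, 420 long, 5 mm thick. Hinge line along bank y at bank x = 60, z = 98 mm; shut, it reaches to x = -62 mm. A stiff hinge (0.24 N m) holds it wherever it is left: it must be pushed over the top and all the way down.
- cover_edge (a point): middle of the cover's free long edge, 122 mm from the hinge (mid thickness)
- green_jar: bystander: green glass jar with metal lid, 84 mm wide, 140 mm tall; origin under its centre
- baby_jar: bystander: clear baby food jar, 58 mm wide, 75 mm tall; origin under its centre
- strainer: bystander: steel tea strainer, bowl 76 mm wide and 30 mm tall, handle towards its -x to 140 mm; origin under the bowl's centre

How it is judged:
On the way, in this order (a step that is already met when the one before it is completed fails the run):
1. all four blue toggles are off and the red one is on, the cover still open (value of joint each of blue_1, blue_2, blue_3, blue_4, cover above 1 rad and value of joint red below 0.3 rad), for 0.1 s.
2. the cover is shut (value of joint cover below 0.06 rad), for 0.1 s.
At the end, for the whole second after the job is handed in: The four blue toggles are off (joint over 1.0 rad), the red one is on (under 0.3 rad) and the cover is shut (within 0.06 rad) (value of joint each of blue_1, blue_2, blue_3, blue_4 above 1 rad and value of joint red below 0.3 rad and value of joint cover below 0.06 rad); the robot touches nothing.
It fails at once if the red toggle is switched off (turned past 0.5 rad) (value of joint red above 0.5 rad).
It fails at once if the gripper lifts away (TCP more than 170 mm above the bench) while some but not all of the blue toggles are off (value of joint any of blue_1, blue_2, blue_3, blue_4 above 0.8 rad and not (value of joint each of blue_1, blue_2, blue_3, blue_4 above 0.5 rad) and z of the grasp point in the frame of bank above 0.17 m).
It fails at once if a jar or the strainer is moved more than 20 mm (distance of any of green_jar, baby_jar, strainer from where it was at the start of the episode above 0.02 m).
It also fails if it takes over 58 s, if anything falls off the work surface, if the arm or the gripper's body presses on something with over 40 N, if the wrist force passes 120 N, or if a joint passes its speed limit or range.

## Working session

There is one attempt and no reset: what is moved stays moved. The work goes in short steps, Python scripts to look and compute and a tool call to move; the robot and the scene stay as the last step left them, time stands still between calls to the robot, and variables do not carry over. Pictures are saved under pics/ and viewed, at most 10 in all, crops included, and the job is handed in when it is done.

Besides the shell and the picture viewer there is one more tool, called after "Call:" as a command line: name --pt "numbers of a row" for each row, then --argument value for the rest. play_rows: Moves the arm, as the interface text tells. Shift numbers are shares of 150 mm and turn numbers shares of 30 degrees, none past 1 either way. Its arguments: {"type":"object","properties":{"series":{"type":"array","items":{"type":"array","items":{"type":"number"}}},"fingers":{"type":"number"},"squeeze":{"type":"number"}},"required":["series"]}

```bash
mkdir -p pics; python3 - <<'E'
from bench import status, vision, spotter
import cv2, numpy as np
s=status.read_state(); print(s)
for c in ["top","side"]:
    cv2.imwrite(f"pics/{c}0.png",vision.camera(c))
    print(c,vision.calibration(c))
    for n in ["bank","red_tip","blue_4_tip","cover","cover_edge","green_jar","baby_jar","strainer"]:
        print(n,[(np.round(d["point"],3).tolist(),round(d["conf"],2)) for d in spotter.boxes_of(c,n)][:6])
print(status.read_state()["time"])
E
```

```text
{'time': 0.0, 'joint_positions': array([ 1.32640567,  0.332858  , -0.06468284,  1.46095211,  0.02159779,
        1.34988825, -0.08851701]), 'joint_vel': array([-0.00029338,  0.00144365,  0.00084457,  0.00106566,  0.00210914,
        0.0011639 , -0.00185525]), 'joint_torque': array([-2.70734981e-04, -6.23250747e+01,  2.40020163e-02, -3.89900100e+01,
       -6.15422730e-02,  3.98465584e-02,  1.30287258e-04]), 'ee_pos': array([ 0.13739189, -0.60934055,  0.24045739]), 'eef_rot': array([ 9.93857856e-01,  1.10661937e-01, -1.12387885e-04, -6.96202319e-04]), 'ft_force': array([-0.00803517, -0.20439556,  0.12710612]), 'torque': array([-0.00608563,  0.01960424,  0.01148313]), 'grip_force': 0.0, 'width': 0.08711799419093688}
top {'fx': 470.7117684804116, 'fy': 470.7117684804116, 'cx': 318.6499438994585, 'cy': 240.06249833527127, 'rvec': array([ 2.14279   , -2.10748719,  0.19067696]), 'tvec': array([0.01215315, 0.51877924, 1.16934956])}
bank [([0.504, -0.054, 0.096], 0.96), ([0.547, -0.069, 0.152], 0.74)]
red_tip []
blue_4_tip [([0.41, -0.197, 0.074], 0.66)]
cover [([0.544, -0.07, 0.154], 0.96)]
cover_edge [([0.543, -0.065, 0.156], 0.66)]
green_jar [([0.495, 0.419, 0.14], 0.83), ([0.413, -0.371, 0.072], 0.33)]
baby_jar [([0.409, -0.372, 0.072], 0.83), ([0.482, 0.092, 0.072], 0.62)]
strainer [([0.646, -0.404, 0.009], 0.82), ([0.464, 0.017, 0.079], 0.33)]
side {'fx': 463.075489450328, 'fy': 463.075489450328, 'cx': 312.5646869459756, 'cy': 241.466309985267, 'rvec': array([ 0.20403407, -2.76321124,  1.32434739]), 'tvec': array([0.51341839, 0.10768022, 1.11272216])}
bank [([0.51, -0.002, 0.086], 0.58)]
red_tip [([0.482, 0.098, 0.062], 0.68)]
blue_4_tip [([0.414, -0.2, 0.059], 0.62)]
cover [([0.557, -0.022, 0.15], 0.68)]
cover_edge [([0.554, -0.018, 0.152], 0.61), ([0.418, -0.356, 0.046], 0.56)]
green_jar [([0.498, 0.468, 0.111], 0.78)]
baby_jar [([0.419, -0.356, 0.045], 0.96)]
strainer [([0.657, -0.416, 0.016], 0.57)]
0.9
```

View pics/top0.png

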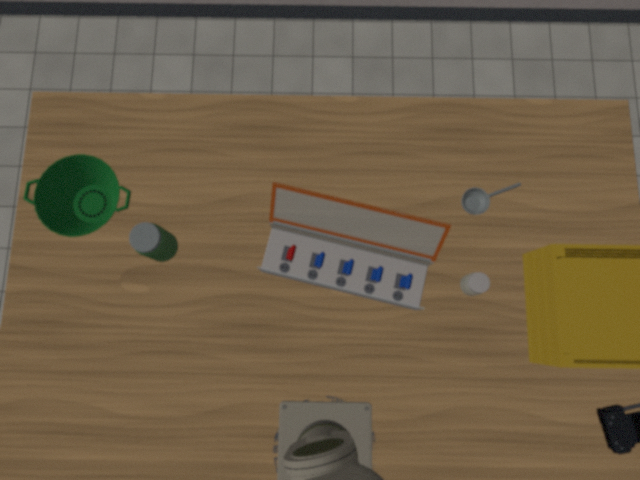

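View pics/side0.png

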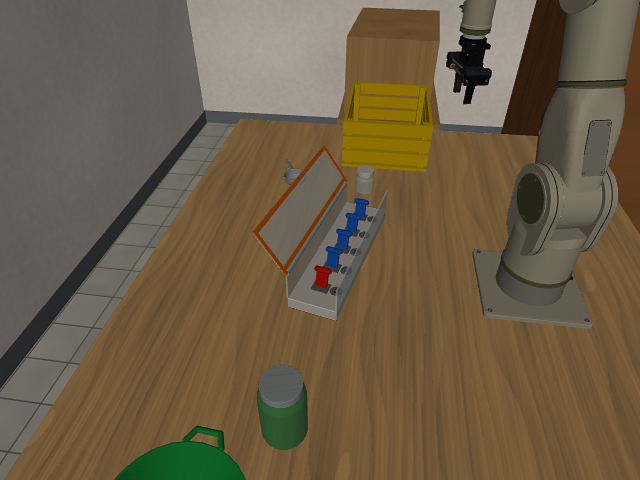

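The top view shows red at the left end (290,253) and blue_4 at the right end (403,283). The cover leans to world +x, so bank y points roughly along world +y, and red sits at y=+150. Next I'll fit the bank pose.

```bash
cat > h.py <<'E'
import numpy as np, cv2
from scipy.spatial.transform import Rotation as R
from scipy.optimize import least_squares
from bench import status, vision
def proj(c,P):
    k=vision.calibration(c); K=np.array([[k["fx"],0,k["cx"]],[0,k["fy"],k["cy"]],[0,0,1.]])
    return cv2.projectPoints(np.float64(P),k["rvec"],k["tvec"],K,None)[0][:,0]
def bank2w(p,P):
    P=np.atleast_2d(P); return P@R.from_euler("z",p[2]).as_matrix().T+[p[0],p[1],0]
def shares(goal_bank,p,yaw_to_bank=False):
    """tool shift (shares) from the measured TCP to a TCP goal in the bank frame"""
    s=status.read_state(); M=R.from_quat(s["eef_rot"])
    return np.round(M.inv().apply(bank2w(p,goal_bank)[0]-s["ee_pos"])/.15,3)
E
python3 - <<'E'
from h import *
obs={}
for c in ["top","side"]:
    hsv=cv2.cvtColor(cv2.imread(f"pics/{c}0.png"),cv2.COLOR_BGR2HSV)
    H,S,V=cv2.split(hsv); pts=[]
    for m in (((H>105)&(H<130)&(S>150)&(V>60)),(((H<4)|(H>174))&(S>170)&(V>80))):
        n,l,st,ce=cv2.connectedComponentsWithStats(m.astype(np.uint8))
        good=[tuple(ce[i]) for i in range(1,n) if st[i,4]>40 and 240<ce[i][0]<430]
        pts+=sorted(good,key=lambda q:q[0] if c=="side" else -q[0],reverse=(c=="side"))
    print(c,np.round(pts,1).tolist()); obs[c]=np.array(pts)
cov={"top":[(274,184),(450,226)],"side":[(255,235),(325,147)]} # free edge +y,-y
ys=np.array([-150,-75,0,75,150])/1000
def res(q):
    p=q[:3]; r=[]
    for k,c in enumerate(["top","side"]):
        a=np.radians(17); L=q[4+k]
        P=[[0,y-L*np.sin(a),.03+L*np.cos(a)] for y in ys]
        o=obs[c]
        if len(o)==5: r+=list((proj(c,bank2w(p,P))-o).ravel())
        E=[[.06-.122*np.cos(q[3]),y,.098+.122*np.sin(q[3])] for y in(.21,-.21)]
        r+=list((proj(c,bank2w(p,E))-cov[c]).ravel())
    return r
s=least_squares(res,[.45,-.05,-.23,2.3,.03,.03],loss="soft_l1")
p=s.x;print(np.round(p,4),np.round(res(p),1))
np.save("p.npy",p[:3])
for n,w in dict(jar=[.41,-.372,0],strainer=[.65,-.41,0],b4=[.412,-.198,0],red=[.482,.098,0]).items():
    print(n,np.round(R.from_euler("z",-p[2]).apply(np.array(w)-[p[0],p[1],0]),3))
st=status.read_state();M=R.from_quat(st["eef_rot"])
G=R.from_euler("z",p[2])*R.from_quat([1,0,0,0])
print("turn deg",np.degrees((M.inv()*G).as_rotvec()))
for g in ([0,-.2,.2],[0,-.2,.09]): print(shares(g,p), bank2w(p,g))
E
```

```text
top [[405.4, 281.3], [376.4, 274.1], [347.5, 267.1], [318.9, 259.8], [290.4, 252.7]]
side [[346.0, 232.5], [321.7, 276.1]]
[ 0.4494 -0.0443 -0.2243  2.1609  0.0324  0.03  ] [ 0.3  0.1  0.1  0.2  0.1  0.1 -0.1  0.5 -0.3  0.6 -2.9 -0.2  0.2  0.2
 -0.9 -3.8 -0.6 -3.1]
jar [ 0.034 -0.328  0.   ]
strainer [ 0.277 -0.312  0.   ]
b4 [-0.002 -0.158  0.   ]
red [0.    0.146 0.   ]
turn deg [ 3.80470685e-03 -1.68533149e-03  2.55566700e+01]
[ 2.282 -2.017  0.275] [[ 0.40491172 -0.2392775   0.2       ]]
[ 2.282 -2.017  1.008] [[ 0.40491172 -0.2392775   0.09      ]]
```

Call:
play_rows --pt "0 0 -0.33 0 0 0" --pt "0.1 -0.15 -0.53 0 0 0" --pt "0.35 -0.4 -0.53 0 0 0" --pt "0.55 -0.7 -0.53 0 0 0" --pt "0.73 -1 -0.53 0 0 0" --fingers -1

```text
time: 1.4
ee_pos: [0.2092, -0.4465, 0.3208]
eef_rot: [0.994, 0.111, 0.0, 0.0]
ft_force: [1.1, 0.6, -0.4]
width: 0.055
grip_force: 0.0
```

Call:
play_rows --pt "0.1 -0.3 0 0 0 0" --pt "0.3 -0.6 0 0 0 0" --pt "0.55 -0.8 0 0 0 0" --pt "0.8 -1 0 0 0 0" --pt "1 -1 0 0 0 0"

```text
time: 1.9
ee_pos: [0.3234, -0.265, 0.3219]
eef_rot: [0.994, 0.113, 0.0, 0.001]
ft_force: [0.1, -1.2, -0.2]
width: 0.0151
grip_force: 0.0
```

Call:
play_rows --pt "0.25 0 0 0 0 0.2" --pt "0.45 0 0 0 0 0.4" --pt "0.55 0 0 0 0 0.6" --pt "0.55 0 0 0 0 0.852" --pt "0.55 0 0 0 0 0.852"

```text
time: 2.4
ee_pos: [0.4024, -0.2506, 0.3206]
eef_rot: [0.994, -0.113, -0.0, -0.0]
ft_force: [-0.6, -0.7, -0.7]
width: 0.0003
grip_force: 0.0
```

```bash
python3 - <<'E'
from h import *
p=np.load("p.npy"); s=status.read_state(); print(s["time"],s["ee_pos"],s["width"])
M=R.from_quat(s["eef_rot"]); G=R.from_euler("z",p[2])*R.from_quat([1,0,0,0])
print("turn share",(np.degrees((M.inv()*G).as_rotvec())/30).round(3))
for g in ([0,-.205,.2],[0,-.205,.09]): print(shares(g,p))
cv2.imwrite("pics/side1.png",vision.camera("side"))
E
```

```text
2.4 [ 0.40235645 -0.25063281  0.32064724] 0.0003495216591734802
turn share [-0.     0.    -0.003]
[-0.    -0.044  0.804]
[-0.    -0.044  1.538]
```

View pics/side1.png

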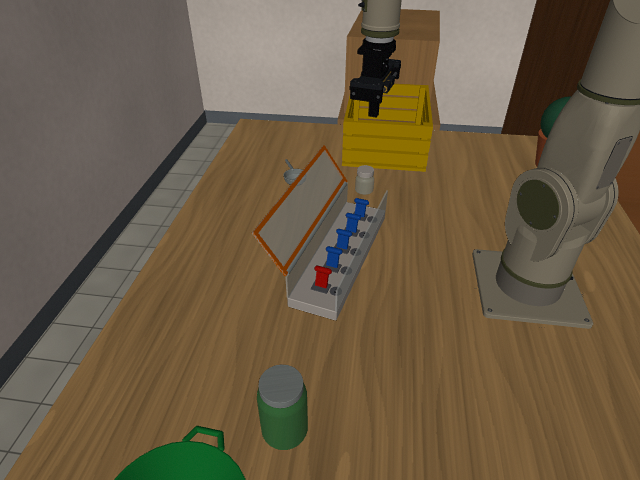

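Closed fingertips are at (373,108), above the blue_4 end and clear of the jar at (365,180). I'll descend now.

Call:
play_rows --pt "0 0 0.3 0 0 0" --pt "0 0 0.6 0 0 0" --pt "0 0 0.85 0 0 0" --pt "0 0 1 0 0 0" --pt "0 0 1 0 0 0"

```text
time: 2.95
ee_pos: [0.4, -0.2502, 0.1681]
eef_rot: [0.994, -0.11, -0.002, -0.001]
ft_force: [-0.1, 0.8, 0.8]
width: 0.0001
grip_force: 0.0
```

Call:
play_rows --pt "0 0 0.2 0 0 0" --pt "0 0 0.4 0 0 0" --pt "0 0 0.538 0 0 0" --pt "0 0 0.538 0 0 0" --pt "0 0 0.538 0 0 0"

```text
time: 3.45
ee_pos: [0.4028, -0.2515, 0.0917]
eef_rot: [0.994, -0.111, 0.001, 0.0]
ft_force: [0.2, -0.1, 0.4]
width: 0.0005
grip_force: 0.0
```

```bash
python3 - <<'E'
from h import *
p=np.load("p.npy"); s=status.read_state(); print(s["time"],s["ee_pos"],s["ft_force"])
for g in ([0,-.205,.09],[0,.08,.09]): print(shares(g,p))
cv2.imwrite("pics/side2.png",vision.camera("side")[100:330,220:460].repeat(2,0).repeat(2,1))
E
```

```text
3.45 [ 0.40279521 -0.25147051  0.09171449] [ 0.17038823 -0.10392604  0.37990237]
[-0.004 -0.049  0.011]
[-0.003 -1.949  0.01 ]
```

View pics/side2.png

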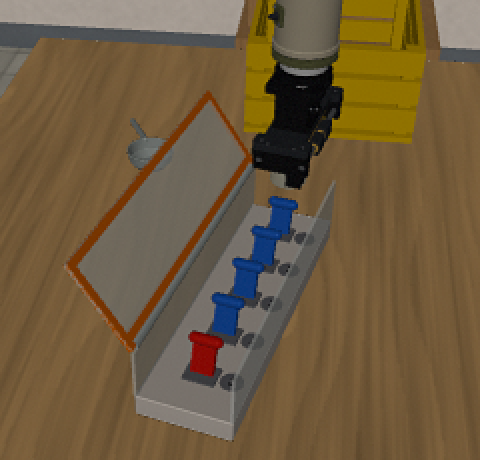

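The fingertip stands at the -y end just ahead of blue_4 (280,205 in the crop), on the row's centreline. I'll start the drag.

Call:
play_rows --pt "0 -0.12 0.01 0 0 0" --pt "0 -0.25 0.01 0 0 0" --pt "0 -0.38 0.01 0 0 0" --pt "0 -0.51 0.01 0 0 0" --pt "0 -0.64 0.01 0 0 0"

```text
time: 4.0
ee_pos: [0.4247, -0.1571, 0.0906]
eef_rot: [0.994, -0.112, 0.001, 0.001]
ft_force: [0.2, 0.1, -0.2]
width: 0.0003
grip_force: 0.0
```

Call:
play_rows --pt "0 -0.13 0 0 0 0" --pt "0 -0.26 0 0 0 0" --pt "0 -0.39 0 0 0 0" --pt "0 -0.52 0 0 0 0" --pt "0 -0.65 0 0 0 0"

```text
time: 4.5
ee_pos: [0.4465, -0.0619, 0.0905]
eef_rot: [0.994, -0.112, 0.002, 0.001]
ft_force: [-0.1, 0.4, 0.4]
width: 0.0005
grip_force: 0.2
```

```bash
python3 - <<'E'
from h import *
p=np.load("p.npy"); s=status.read_state(); print(s["time"],s["ee_pos"],s["ft_force"])
print(shares([0,.08,.09],p))
E
```

```text
4.5 [ 0.44646284 -0.06188862  0.09050815] [-0.06032577  0.43244156  0.38995581]
[-0.007 -0.652  0.003]
```

Call:
play_rows --pt "0 -0.13 0 0 0 0" --pt "0 -0.26 0 0 0 0" --pt "0 -0.39 0 0 0 0" --pt "0 -0.52 0 0 0 0" --pt "0 -0.65 0 0 0 0"

```text
time: 5.0
ee_pos: [0.4682, 0.0334, 0.0905]
eef_rot: [0.994, -0.112, 0.002, 0.0]
ft_force: [1.4, -1.0, -0.7]
width: 0.0008
grip_force: 0.0
```

```bash
python3 - <<'E'
from h import *
p=np.load("p.npy"); s=status.read_state(); print(s["time"],s["ee_pos"],s["ft_force"])
print(shares([0,.08,.09],p))
cv2.imwrite("pics/side3.png",vision.camera("side")[100:330,220:460].repeat(2,0).repeat(2,1))
E
```

```text
5.0 [0.46820096 0.03339286 0.09051111] [ 1.36801704 -1.0170066  -0.71899005]
[-0.007 -0.001  0.003]
```

View pics/side3.png

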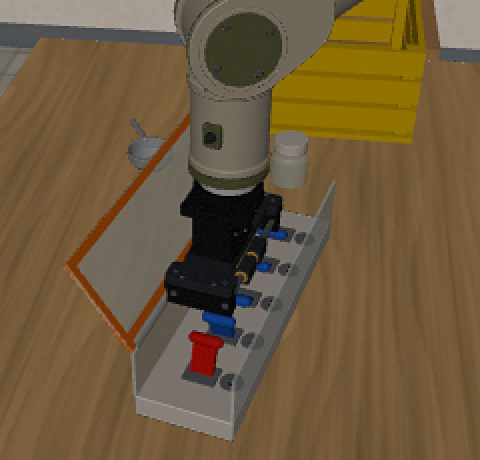

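Call:
play_rows --pt "0 -0.02 0 0 0 0" --pt "0 -0.02 0 0 0 0" --pt "0 -0.02 0 0 0 0"

```text
time: 5.35
ee_pos: [0.4677, 0.0349, 0.089]
eef_rot: [0.994, -0.112, 0.0, 0.0]
ft_force: [-1.0, 0.8, 0.2]
width: 0.0005
grip_force: 0.0
```

```bash
python3 - <<'E'
from h import *
p=np.load("p.npy"); s=status.read_state(); print(s["time"],s["ee_pos"],s["ft_force"])
def bar(y,a): return bank2w(p,[[x,y+.045*np.sin(a),.03+.045*np.cos(a)] for x in(-.021,.021)])
im=vision.camera("side"); 
print("off",(proj("side",bar(.075,np.radians(54)))-[220,100])*2,"upright",(proj("side",bar(.075,0))-[220,100])*2)
cv2.imwrite("pics/side4.png",im[200:300,280:380].repeat(4,0).repeat(4,1))
print("crop4 off",(proj("side",bar(.075,np.radians(54)))-[280,200])*4,(proj("side",bar(.15,np.radians(-17)))-[280,200])*4)
E
```

```text
5.35 [0.46773093 0.03485854 0.08902031] [-0.98706547  0.84112098  0.17449048]
off [[231.62516605 339.62655052]
 [197.93213102 330.99025622]] upright [[242.18101004 308.59838591]
 [208.82164471 300.4179039 ]]
crop4 off [[223.2503321  279.25310105]
 [155.86426203 261.98051243]] [[209.1988395  285.77449695]
 [140.14615712 267.95904327]]
```

View pics/side4.png

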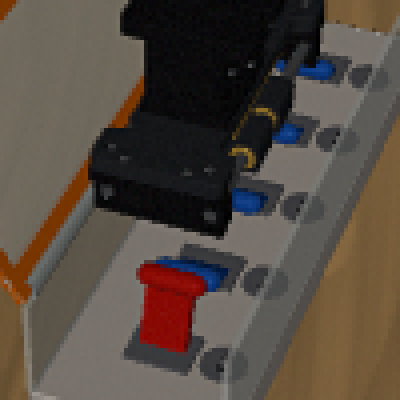

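All four blues are off: blue_3 lies flat at (190,270) in the crop, where the off pose projects. Red still stands. Now I'll lift and go behind the cover.

Call:
play_rows --pt "0 0 -0.2 0 0 0" --pt "0 0 -0.45 0 0 0" --pt "0 0 -0.7 0 0 0" --pt "0 0 -0.9 0 0 0" --pt "0 0 -1 0 0 0"

```text
time: 5.9
ee_pos: [0.4683, 0.0353, 0.2415]
eef_rot: [0.994, -0.112, 0.002, 0.0]
ft_force: [0.3, -0.2, -0.6]
width: 0.0004
grip_force: 0.0
```

Call:
play_rows --pt "0 0 -0.25 0 0 0" --pt "0 0 -0.55 0 0 0" --pt "0.2 0.1 -0.6 0 0 0" --pt "0.45 0.25 -0.6 0 0 0" --pt "0.7 0.4 -0.6 0 0 0"

```text
time: 6.4
ee_pos: [0.5575, -0.048, 0.3294]
eef_rot: [0.994, -0.112, 0.001, 0.001]
ft_force: [0.6, 0.1, 1.3]
width: 0.0003
grip_force: 0.0
```

```bash
python3 - <<'E'
from h import *
p=np.load("p.npy"); s=status.read_state(); print(s["time"],s["ee_pos"],s["ft_force"])
print(shares([.165,0,.32],p),shares([.165,0,.179],p))
# refine the cover edge from the orange mask
for c in ["top","side"]:
    hsv=cv2.cvtColor(cv2.imread(f"pics/{c}0.png"),cv2.COLOR_BGR2HSV)
    m=cv2.inRange(hsv,(5,170,90),(14,255,255)); n,l,st,ce=cv2.connectedComponentsWithStats(m)
    i=1+st[1:,4].argmax(); h=cv2.convexHull(np.argwhere(l==i)[:,::-1].astype(np.int32))
    print(c,cv2.approxPolyDP(h,4,True)[:,0].tolist())
    for t in (2.1,2.2,2.3,2.4): print(t,proj(c,bank2w(p,[[.06-.122*np.cos(t),y,.098+.122*np.sin(t)] for y in(.21,-.21)])).round(0).tolist())
E
```

```text
6.4 [ 0.55749996 -0.04798447  0.32940746] [0.58991702 0.09737445 1.30497522]
[0.392 0.136 0.064] [0.39  0.135 1.004]
top [[449, 227], [433, 260], [271, 220], [273, 184]]
2.1 [[270.0, 186.0], [450.0, 229.0]]
2.2 [[272.0, 183.0], [450.0, 225.0]]
2.3 [[273.0, 180.0], [450.0, 222.0]]
2.4 [[274.0, 177.0], [450.0, 219.0]]
side [[619, 196], [609, 166], [623, 124], [632, 120], [639, 124], [639, 197]]
2.1 [[257.0, 230.0], [327.0, 143.0]]
2.2 [[253.0, 232.0], [323.0, 145.0]]
2.3 [[249.0, 234.0], [320.0, 147.0]]
2.4 [[246.0, 236.0], [317.0, 149.0]]
```

Call:
play_rows --pt "0.2 0.07 0 0 0 0" --pt "0.39 0.135 0 0 0 0" --pt "0.39 0.135 0.3 0 0 0" --pt "0.39 0.135 0.6 0 0 0" --pt "0.39 0.135 0.8 0 0 0"

```text
time: 6.9
ee_pos: [0.6078, -0.0799, 0.2052]
eef_rot: [0.994, -0.112, -0.002, 0.0]
ft_force: [0.0, 0.0, -0.8]
width: 0.0006
grip_force: 0.0
```

Call:
play_rows --pt "0 0 0.1 0 0 0" --pt "0 0 0.2 0 0 0" --pt "0 0 0.2 0 0 0"

```text
time: 7.2
ee_pos: [0.6086, -0.0792, 0.1776]
eef_rot: [0.994, -0.112, -0.001, 0.0]
ft_force: [-0.4, 0.2, 0.4]
width: 0.0007
grip_force: 0.0
```

```bash
python3 - <<'E'
from h import *
p=np.load("p.npy"); s=status.read_state(); print(s["time"],s["ee_pos"],s["ft_force"])
print(shares([.165,0,.179],p))
cv2.imwrite("pics/side5.png",vision.camera("side")[60:330,180:460].repeat(2,0).repeat(2,1))
E
```

```text
7.2 [ 0.60860078 -0.07917547  0.17763587] [-0.44121624  0.23687365  0.4151221 ]
[ 0.013  0.009 -0.009]
```

View pics/side5.png

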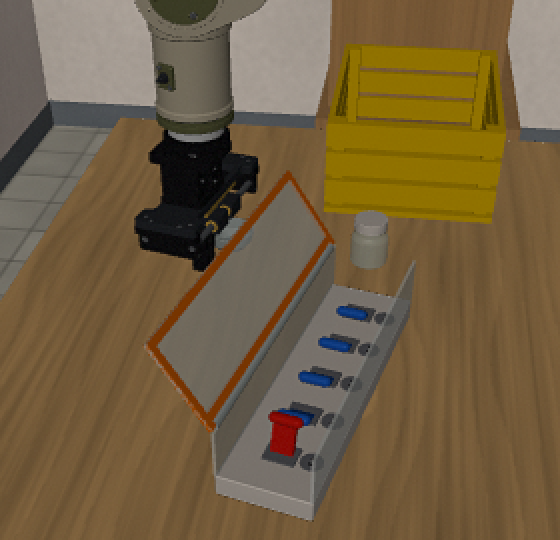

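The fingertip (200,262) is behind the cover's free edge, all four blues are flat and red is up. I'll swing the cover now.

Call:
play_rows --pt "-0.12 0 0 0 0 0" --pt "-0.25 0 -0.06 0 0 0" --pt "-0.38 0 -0.12 0 0 0" --pt "-0.5 0 -0.16 0 0 0" --pt "-0.61 0 -0.17 0 0 0"

```text
time: 7.75
ee_pos: [0.5207, -0.0582, 0.2068]
eef_rot: [0.994, -0.112, 0.002, 0.0]
ft_force: [3.9, 0.2, -1.2]
width: 0.0007
grip_force: 1.6
```

```bash
python3 - <<'E'
from h import *
p=np.load("p.npy"); s=status.read_state(); print(s["time"],s["ee_pos"],s["ft_force"])
print(shares([.072,0,.204],p))
cv2.imwrite("pics/side6.png",vision.camera("side")[60:330,180:460].repeat(2,0).repeat(2,1))
E
```

```text
7.75 [ 0.52072497 -0.05824806  0.20676073] [ 3.90161792  0.21789498 -1.15124858]
[-0.004  0.015  0.018]
```

View pics/side6.png

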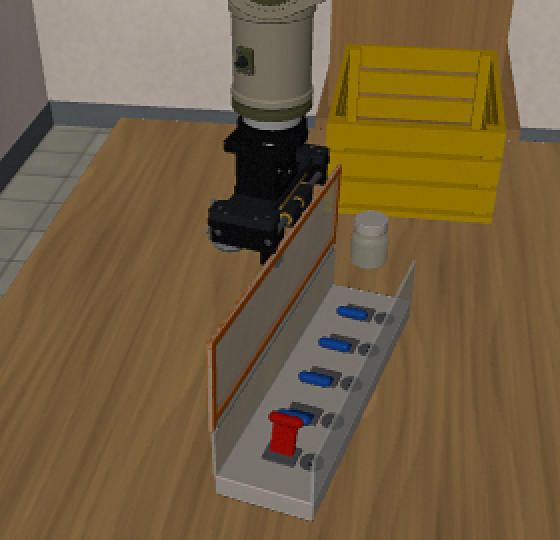

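The cover is now about upright, with its edge running from (213,345) to (340,168), and the finger is in contact behind it. I'll carry on over the top and down.

Call:
play_rows --pt "-0.105 0 -0.01 0 0 0" --pt "-0.21 0 0.01 0 0 0" --pt "-0.305 0 0.06 0 0 0" --pt "-0.39 0 0.12 0 0 0" --pt "-0.47 0 0.19 0 0 0"

```text
time: 8.3
ee_pos: [0.4524, -0.0427, 0.1772]
eef_rot: [0.994, -0.112, 0.002, 0.0]
ft_force: [1.9, -0.5, 0.3]
width: 0.0004
grip_force: 0.9
```

Call:
play_rows --pt "-0.06 0 0.085 0 0 0" --pt "-0.11 0 0.18 0 0 0" --pt "-0.14 0 0.28 0 0 0" --pt "-0.15 0 0.37 0 0 0" --pt "-0.15 0 0.395 0 0 0"

```text
time: 8.8
ee_pos: [0.4302, -0.0376, 0.1191]
eef_rot: [0.994, -0.112, 0.0, 0.001]
ft_force: [-27.5, 1.9, 68.3]
width: 0.0004
grip_force: 34.7
```

```bash
python3 - <<'E'
from h import *
p=np.load("p.npy"); s=status.read_state(); print(s["time"],s["ee_pos"],s["ft_force"])
print(shares([-.02,0,.1195],p))
cv2.imwrite("pics/side7.png",vision.camera("side")[60:330,180:460].repeat(2,0).repeat(2,1))
E
```

```text
8.8 [ 0.43024711 -0.0376061   0.11906279] [-27.4760853    1.92723764  68.25521436]
[ 0.001  0.015 -0.003]
```

View pics/side7.png

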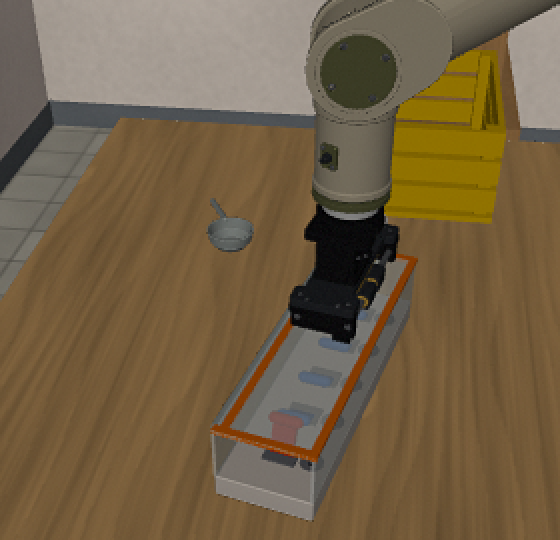

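The cover is level and on its stop at z = 0.100 (68 N, so enough). I'll lift away.

Call:
play_rows --pt "0 0 -0.1 0 0 0" --pt "0 0 -0.35 0 0 0" --pt "0 0 -0.6 0 0 0" --pt "0 0 -0.8 0 0 0" --pt "0 0 -0.8 0 0 0"

```text
time: 9.35
ee_pos: [0.432, -0.0376, 0.2415]
eef_rot: [0.994, -0.112, 0.004, 0.001]
ft_force: [0.2, -0.1, 0.5]
width: 0.0004
grip_force: 0.0
```

```bash
python3 - <<'E'
from h import *
s=status.read_state(); print(s["time"],s["ee_pos"],s["ft_force"])
cv2.imwrite("pics/side8.png",vision.camera("side")[60:330,180:460].repeat(2,0).repeat(2,1))
E
```

```text
9.35 [ 0.43201237 -0.03764018  0.24148697] [ 0.22014878 -0.1158557   0.45084847]
```

View pics/side8.png

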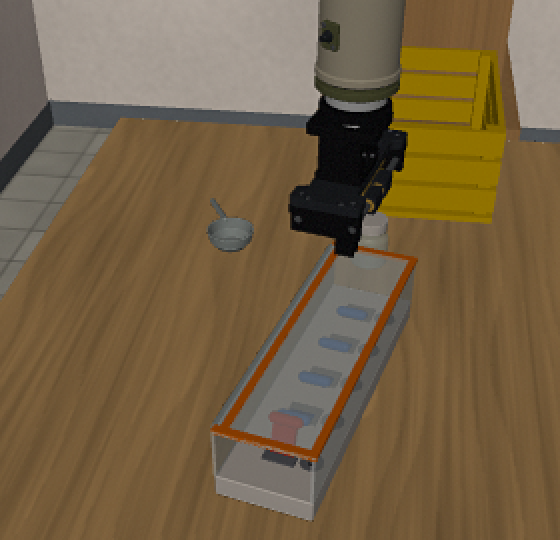

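The cover stayed shut, the blues are flat, red is standing, and the arm is clear.

```bash
python3 -c "
from bench import job; print(job.close_job())"
```

```text
the job is handed in; nothing more can be done
None
```

I handed the job in at about 9.4 s: the last picture shows all four blue toggles off, red still on and the cover shut with the arm clear, and the arm never touched the jars or strainer; no verdict came back.

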